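# Pack the short kiln prop

## Task

The upper kiln shelf is not carried at its far right corner, because the prop there is short. Find out which of the four loose strips of old kiln shelf fills the gap between that prop and the shelf, slide it in lengthwise from the right-hand side until it lies flat and centred on the prop, and let go; the other strips stay or go back on the bench. Be gentle: do not shove or lift the loaded shelf, and leave the other things on the bench as they are.

Things in the scene. Friction and masses are not known exactly. Their poses are not given: they have to be found in the camera images.
- shelf: upper kiln shelf: loose buff slab 260 mm (its x) by 240 mm (y), 15 mm thick, with a stack of plates fixed on its near left part, 3.4 kg; origin mid underside, z up, x away from the robot, y to the left. It bears on three props only; the prop below its far right corner (+x, -y) is too short and stands clear of it. About 8 N up or down at that corner tips it
- base_batt: fixed slab on the bench, 20 mm thick, under the whole set, turned as the shelf is; origin at bench level below the middle of the shelf. It carries three 100 mm props, so the shelf's underside is 120 mm above the bench, and the short prop. Three spare props of odd lengths stand on its left end
- seat (a point): point on the shelf's underside above the axis of the short prop (x +95, y -92 mm on the shelf; same axes). The prop is round, 40 mm across, flat-topped. How far below its top lies is not known beforehand: 1 to 1.5 mm more than the thickness of one of the strips, any of them. The next thinner strip would leave some 4 mm of play; the next thicker does not go in
- gap_mouth (a point): point on the lower right edge of the shelf, straight out (-y of the shelf) from the seat and 28 mm from it: the shelf overhangs the short prop by 8 mm here. Strips go in here lengthwise along the shelf's +y. A strip centred on the prop sticks out 27 mm, to hold it by
- strip_a_mid (a point): strip cut from an old kiln shelf, buff, a plain flat bar 110 mm long (its x axis), 30 mm wide (y), 9 mm thick (z); this point is its centre. It starts lying flat on the bench, weighs about 59 g
- strip_a: the same strip; origin in the centre of its underside
- strip_b_mid (a point): strip cut from an old kiln shelf, buff, a plain flat bar 110 mm long (its x axis), 30 mm wide (y), 12 mm thick (z); this point is its centre. It starts lying flat on the bench, weighs about 79 g
- strip_b: the same strip; origin in the centre of its underside
- strip_c_mid (a point): strip cut from an old kiln shelf, buff, a plain flat bar 110 mm long (its x axis), 30 mm wide (y), 15 mm thick (z); this point is its centre. It starts lying flat on the bench, weighs about 99 g
- strip_c: the same strip; origin in the centre of its underside
- strip_d_mid (a point): strip cut from an old kiln shelf, buff, a plain flat bar 110 mm long (its x axis), 30 mm wide (y), 18 mm thick (z); this point is its centre. It starts lying flat on the bench, weighs about 119 g
- strip_d: the same strip; origin in the centre of its underside
- enamel_pot: bystander: small glass pot of enamel with a steel lid, 32 mm across, 40 mm high; origin in the centre of its underside
- paint_dish: bystander: low white dish, 84 mm across, 16 mm high; origin in the centre of its underside
- lustre_bottle: bystander: amber bottle, 34 mm across, 75 mm high; origin in the centre of its underside
- brush: bystander: paint brush with a wooden handle, 200 mm long, lying
- saucers: bystander: stack of white scalloped saucers, 124 mm across, 58 mm high; origin in the centre of its underside
- tint_bowl: bystander: white bowl, 90 mm across, 45 mm high; origin in the centre of its underside
There are look-alikes about, which are no part of the job. What is shaped like the strip_b but turquoise is not meant.

How it is judged:
At the end, for the whole second after the job is handed in: One strip lies flat (3 deg) on the short prop, centred within 15 mm, its top within 2.6 mm of the shelf; the shelf still bears on its three props (corner raised under 1.3 mm, shifted under 6 mm, level); the other strips lie on the bench; all at rest and released (((horizontal distance between strip_a_mid and seat below 0.015 m and z of strip_a_mid in the frame of seat between -0.0071 and -0.0025 m and angle between strip_a_mid's own z axis and vertical below 0.05 rad and linear speed of strip_a below 0.01 m/s and height (world z) of each of strip_b_mid, strip_c_mid, strip_d_mid below 0.03 m) or (horizontal distance between strip_b_mid and seat below 0.015 m and z of strip_b_mid in the frame of seat between -0.0086 and -0.004 m and angle between strip_b_mid's own z axis and vertical below 0.05 rad and linear speed of strip_b below 0.01 m/s and height (world z) of each of strip_a_mid, strip_c_mid, strip_d_mid below 0.03 m) or (horizontal distance between strip_c_mid and seat below 0.015 m and z of strip_c_mid in the frame of seat between -0.0101 and -0.0055 m and angle between strip_c_mid's own z axis and vertical below 0.05 rad and linear speed of strip_c below 0.01 m/s and height (world z) of each of strip_a_mid, strip_b_mid, strip_d_mid below 0.03 m) or (horizontal distance between strip_d_mid and seat below 0.015 m and z of strip_d_mid in the frame of seat between -0.0116 and -0.007 m and angle between strip_d_mid's own z axis and vertical below 0.05 rad and linear speed of strip_d below 0.01 m/s and height (world z) of each of strip_a_mid, strip_b_mid, strip_c_mid below 0.03 m)) and distance of seat from where it was at the start of the episode below 0.006 m and height (world z) of seat between 0.1175 and 0.1213 m and angle between shelf's own z axis and vertical below 0.012 rad and linear speed of shelf below 0.01 m/s); the robot touches nothing.
It fails at once if the loaded shelf is shoved or lifted (more than 10 mm at the corner, or tipped more than 2 degrees) (distance of seat from where it was at the start of the episode above 0.01 m or angle between shelf's own z axis and vertical above 0.035 rad).
It fails at once if a bystander is pushed more than 30 mm away (distance of any of enamel_pot, paint_dish, lustre_bottle, brush, saucers, tint_bowl from where it was at the start of the episode above 0.03 m).
It fails at once if the pot, bottle, bowl, dish or saucers are tipped (angle between any of enamel_pot, paint_dish, lustre_bottle, saucers, tint_bowl's own z axis and vertical above 0.5 rad).
It also fails if it takes over 72 s, if anything falls off the work surface, if the arm or the gripper's body presses on something with over 40 N, if the wrist force passes 120 N, or if a joint passes its speed limit or range.

## Robot

A 6-joint arm with a two-finger parallel gripper is mounted at the origin on the work surface. World frame = base frame: x ahead of the robot, y to its left, z up, the work surface at z = 0. Lengths are in m, angles in rad, forces in N, time in s.
With the tool pointing down it reaches from about 0.4 to 0.925 m from the base axis. Payload 3.4 kg.
Tool frame: the origin (TCP) lies between the finger pads; the fingertips stand 22 mm ahead of it and the grasp point (between the pads) lies 3 mm ahead of it (tip_extent is the distance from the TCP to the fingertips, in m); z points along the fingers, y is the line along which they close (so a half turn about z gives the same grasp; the last joint's range is limited). The gripper opens to 85 mm and grips with 20 to 120 N. Pads are 22 mm wide; open, the fingers measure 114 mm over their backs; the gripper's body (76 mm by 85 mm) begins 54 mm behind the grasp point. The pads swing forward as they close: fully open they stand 13 mm farther back than shut.
Start: joints at [1.24, 0.307, 1.506, -0, 1.328, -0.073], TCP at [0.147, 0.556, 0.253] pointing down, gripper open.
Joint ranges: [-3.12, 3.12], [-1.05, 2.28], [0.14, 2.33], [-1.42, 4.57], [0.1, 2.73], [-2.68, 2.68]. Speed limits (rad/s): [2.57, 2.57, 3.14, 3.14, 3.14, 3.14].

## Interface

Orientations are given as a unit quaternion [x, y, z, w].
In Python, from plant import observe, snapshot, sign_off, tip_extent gives the robot as it stands.
- The arm moves only by the tool servo_tool, never from a script. Its argument "steps" is one flat list of numbers, 5 for each row, row after row: the closure, from -1 (fully open) to 1 (shut), so that 0 is half open, then the shift along the tool's x, y, z in m, then the turn about the tool's z in degrees. A call has exactly 5 rows; each row shifts and turns the commanded pose from where the row before left it, along the tool's axes as they then stand; what a row does not reach is not made up. A row lasts 1/10 s, in which the tool goes at most 50 mm and 8.59 degrees, less where a joint would pass 70% of its speed; a pose out of reach is approached as far as the arm can. A call is refused whole if a number of a shift passes 0.05 or a number of a turn 8.59, either way. A call with a gripper value outside its range is refused whole. The fingers move at their own pace and stop on an object; "grip_force" is the grip in N (left out, the last holds). Time passes only in rows, so rows that do not move let the fingers close, or fill a call up. It gives the time, the measured TCP pose, the force, the opening and the grip force at its end, in the units of the state.
- observe(): the state, without advancing time (a new reading comes with each control period).
- snapshot(name): name is "scene" or "top" or "wrist"; returns a dict with "frame" (480x640x3 uint8, blue, green, red), "mtx" (3x3 intrinsics, pixels), "dist" ([k1, k2, p1, p2, k3] as OpenCV has them; the pictures are not rectified), "rvec" (rotation vector, rad) and "tvec" (3), from world to camera coordinates, as OpenCV has them. Camera axes: x right, y down, z forward; pixel columns grow to the right and rows downward; lengths in m; the calibration is good to about 2 mm. A picture is of the moment at which its call begins. There is no depth.
- sign_off(): hands the job in; it is judged then, once.
The state is a dict: "time": time; "q": joint angles; "qd": joint speeds; "joint_efforts": joint torques, N m; "tool_pos": TCP position; "ee_rot": TCP orientation; "force": force on the tool from outside, world axes, zero at the start; "wrist_torque": the same for the moment, N m; "opening": finger opening in m; "finger_force": force on a finger pad.
Only numpy, scipy, OpenCV 4.12 (cv2) and the standard library are available. Lean on these libraries where they do the work, as an engineer would, in place of code of your own. Each camera call takes 0.05 s, during which the arm holds its last target. There are 200 camera calls.

## Working session

There is one attempt and no reset: what is moved stays moved. The work goes in short steps, Python scripts to look and compute and a tool call to move; the robot and the scene stay as the last step left them, time stands still between calls to the robot, and variables do not carry over. Pictures are saved under pics/ and viewed, at most 10 in all, crops included, and the job is handed in when it is done.

Besides the shell and the picture viewer there is one more tool, called as name(argument=value, ...) on one line, values as JSON. servo_tool: Moves the arm, as the interface text tells. Its arguments: {"type":"object","properties":{"steps":{"type":"array","items":{"type":"number"}},"grip_force":{"type":"number"}},"required":["steps"]}

```bash
mkdir -p pics; ls; cat > h.py <<'E'
import numpy as np, cv2, pickle
from plant import observe, snapshot
def grab(n,name):
    s=snapshot(n); cv2.imwrite(f'pics/{name}.png',s['frame']); pickle.dump(s,open(f'{name}.pkl','wb')); return s
def load(name): return pickle.load(open(f'{name}.pkl','rb'))
def px2w(s,uv,z):
    uv=np.array(uv,float).reshape(-1,1,2); n=cv2.undistortPoints(uv,s['mtx'],np.array(s['dist']))[:,0]
    R=cv2.Rodrigues(np.array(s['rvec']))[0]; t=np.array(s['tvec']).ravel(); c=-R.T@t
    d=np.c_[n,np.ones(len(n))]@R
    return c+d*((z-c[2])/d[:,2])[:,None]
def w2px(s,P): return cv2.projectPoints(np.array(P,float).reshape(-1,3),np.array(s['rvec']),np.array(s['tvec']),s['mtx'],np.array(s['dist']))[0][:,0]
E
python3 - <<'E'
from h import *
a=grab('scene','s0');b=grab('top','t0')
o=observe();print(o['time'],o['tool_pos'],o['ee_rot'])
for s in(a,b):
    R=cv2.Rodrigues(np.array(s['rvec']))[0];print(-R.T@np.array(s['tvec']).ravel(),R[2])
E
```

```text
pics
0.1 [0.14646665 0.55542502 0.25247917] [ 1.28585287e-01  9.91698030e-01 -9.00086332e-04 -1.74672256e-04]
[ 1.27504054 -0.24009981  0.80886247] [-0.732238    0.01916703 -0.68077907]
[ 0.29504758 -0.22621089  1.45155108] [ 0.16699475  0.00613722 -0.98593868]
```

View pics/s0.png

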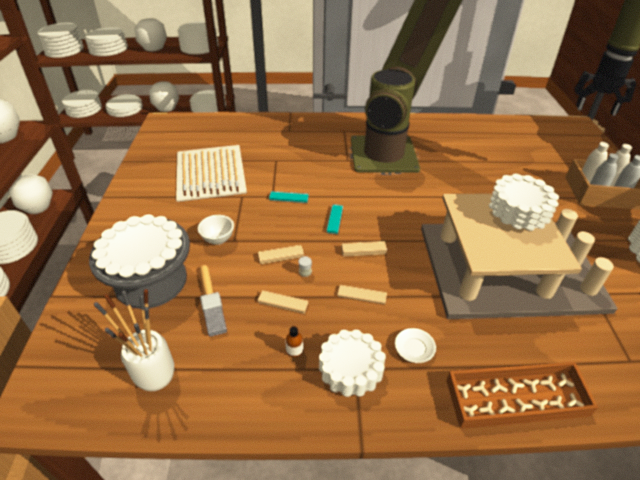

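View pics/t0.png

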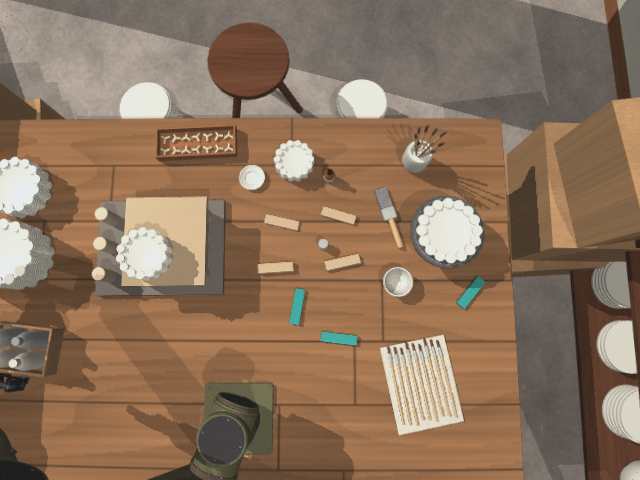

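The scene view shows four buff strips at (280,255), (364,249), (283,301) and (361,294). Two turquoise look-alikes are at (289,197) and (335,219), with a third at (470,293) in the top view; none of these is meant. The short prop is under the shelf corner at about (470,282). Next is a close crop of the strips and the prop.

```bash
python3 - <<'E'
from h import *
s=load('s0');f=s['frame']
a=cv2.resize(f[235:315,250:395],None,fx=5,fy=5,interpolation=cv2.INTER_CUBIC)
b=cv2.resize(f[190:310,430:590],None,fx=5,fy=5,interpolation=cv2.INTER_CUBIC)
b=b[:600]
cv2.imwrite('pics/c1.png',a);cv2.imwrite('pics/c2.png',b)
t=load('t0')
print('strips scene',px2w(s,[(280,255),(364,249),(283,301),(361,294)],.013).round(3))
print('strips top',px2w(t,[(342,263),(276,268),(338,215),(281,222)],.013).round(3))
print('shelf top corners',px2w(t,[(125,198),(207,197),(206,285)],.135).round(3))
w=snapshot('wrist');o=observe()
R=cv2.Rodrigues(np.array(w['rvec']))[0];c=-R.T@np.array(w['tvec']).ravel()
from scipy.spatial.transform import Rotation as Q
T=Q.from_quat(o['ee_rot']).as_matrix();print('cam in tool',T.T@(c-o['tool_pos']),'axes',(T.T@R.T).round(3),w['mtx'],w['dist'])
E
```

```text
strips scene [[ 0.48  -0.316  0.013]
 [ 0.459 -0.107  0.013]
 [ 0.625 -0.302  0.013]
 [ 0.605 -0.126  0.013]]
strips top [[ 0.465 -0.314  0.013]
 [ 0.449 -0.108  0.013]
 [ 0.619 -0.302  0.013]
 [ 0.595 -0.122  0.013]]
shelf top corners [[0.642 0.332 0.135]
 [0.644 0.088 0.135]
 [0.387 0.08  0.135]]
cam in tool [ 0.08132071  0.00143659 -0.12055094] axes [[ 0.    -0.949 -0.315]
 [ 1.    -0.     0.001]
 [-0.001 -0.315  0.949]] [[334.87791841   0.         321.70838754]
 [  0.         334.87791841 234.13024807]
 [  0.           0.           1.        ]] [-0.06006681  0.          0.          0.          0.        ]
```

View pics/c1.png

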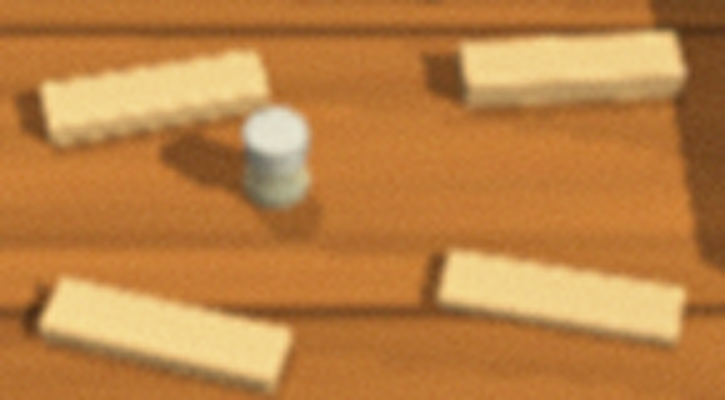

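View pics/c2.png

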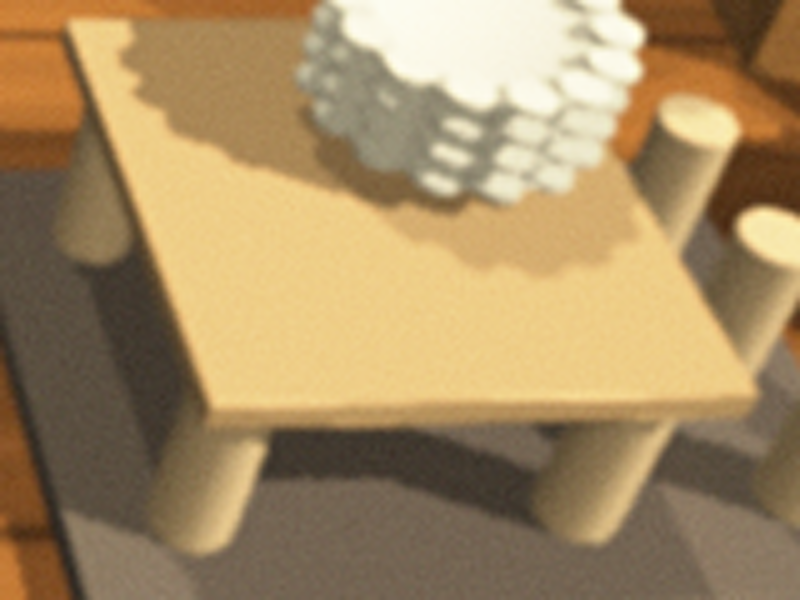

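The crops show the strip at scene (364,249) as the thickest and (280,255) as next; (283,301) and (361,294) are thin. The overhang hides the prop's top from the scene camera. I'll look into the gap with the wrist camera from the right side.

servo_tool(steps=[-1, 0, 0, -0.05, 0, -1, 0, 0, -0.05, 0, -1, -0.04, -0.026, 0, 0, -1, -0.04, -0.026, 0, 0, -1, -0.04, -0.026, 0, 0])

```text
time: 0.65
tool_pos: [0.2433, 0.449, 0.3535]
ee_rot: [0.128, 0.992, 0.0, 0.0]
force: [0.4, 0.3, 0.0]
opening: 0.0852
finger_force: 0.0
```

servo_tool(steps=[-1, -0.04, -0.026, 0, 0, -1, -0.04, -0.026, 0, 0, -1, -0.04, -0.026, 0, 0, -1, -0.04, -0.026, 0, 0, -1, -0.04, -0.026, 0, 0])

```text
time: 1.15
tool_pos: [0.4037, 0.2716, 0.3532]
ee_rot: [0.128, 0.992, 0.0, -0.0]
force: [0.6, 1.2, 0.5]
opening: 0.0854
finger_force: 0.0
```

servo_tool(steps=[-1, -0.04, -0.026, 0, 0, -1, -0.04, -0.026, 0, 0, -1, -0.04, -0.026, 0, 0, -1, -0.04, -0.026, 0, 0, -1, -0.04, -0.026, 0, 0])

```text
time: 1.65
tool_pos: [0.5641, 0.0949, 0.353]
ee_rot: [0.129, 0.992, 0.0, -0.0]
force: [0.9, 0.2, -0.1]
opening: 0.0854
finger_force: 0.0
```

servo_tool(steps=[-1, -0.04, -0.026, 0, 0, -1, -0.04, -0.026, 0, 0, -1, -0.04, -0.026, 0, 0, -1, 0, 0, 0, -8.5, -1, 0, 0, 0, -8.5])

```text
time: 2.15
tool_pos: [0.6602, -0.0113, 0.3517]
ee_rot: [-0.021, 1.0, 0.0, -0.001]
force: [0.0, 0.2, 0.3]
opening: 0.0854
finger_force: 0.0
```

servo_tool(steps=[-1, 0, 0, 0, -8, -1, 0, 0, 0, -8, -1, 0, 0, 0, -8, -1, 0, 0, 0, -8, -1, 0, 0, 0, 0])

```text
time: 2.65
tool_pos: [0.6592, -0.0094, 0.3528]
ee_rot: [-0.294, 0.956, 0.0, -0.001]
force: [0.9, 0.6, 0.1]
opening: 0.0851
finger_force: 0.0
```

```bash
cat >> h.py <<'E'
from scipy.spatial.transform import Rotation as Q
def axes():
    o=observe();T=Q.from_quat(o['ee_rot']).as_matrix();return o,T
def togo(p):
    o,T=axes();d=T.T@(np.array(p)-o['tool_pos']);phi=np.degrees(np.arctan2(-T[1,0],-T[0,0]))
    print('t',round(o['time'],2),'pos',o['tool_pos'].round(4),'phi',phi.round(2),'tilt',T[:2,2].round(4),'togo',d.round(4),'F',np.round(o['force'],1),'open',round(o['opening'],4));return d
E
python3 -c "
from h import *
togo([.677,-.015,.095])"
```

```text
t 2.65 pos [ 0.6592 -0.0094  0.3528] phi 34.25 tilt [-0.0011  0.0001] togo [-0.0118 -0.0148  0.2577] F [0.9 0.6 0.1] open 0.0851
```

```bash
python3 -c "
from h import *
grab('wrist','w_hi')"
```

servo_tool(steps=[-1, -0.01, -0.015, 0.04, 0, -1, 0, 0, 0.05, 0, -1, 0, 0, 0.05, 0, -1, 0, 0, 0.05, 0, -1, 0, 0, 0.05, 0])

```text
time: 3.2
tool_pos: [0.676, -0.0162, 0.1116]
ee_rot: [-0.293, 0.956, -0.0, 0.0]
force: [1.0, -0.2, -0.2]
opening: 0.0854
finger_force: 0.0
```

servo_tool(steps=[-1, 0, 0, 0.02, 0, -1, 0, 0, 0, 0, -1, 0, 0, 0, 0, -1, 0, 0, 0, 0, -1, 0, 0, 0, 0])

```text
time: 3.7
tool_pos: [0.6778, -0.0163, 0.0959]
ee_rot: [-0.294, 0.956, -0.001, 0.002]
force: [-0.1, 0.4, -0.3]
opening: 0.0851
finger_force: 0.0
```

```bash
python3 -c "
from h import *
s=grab('wrist','w1');togo([.677,-.015,.095])
print(w2px(s,[[.609,.088,.12],[.609,.096,.11],[.644,.088,.12],[.5,.086,.12]]))"
```

```text
t 3.75 pos [ 0.6775 -0.0163  0.0956] phi 34.21 tilt [ 0.0041 -0.0004] togo [-0.0003  0.0014  0.0006] F [0.1 0.3 0.1] open 0.0854
[[647.81055291 358.92081092]
 [638.0986553  351.64915055]
 [579.97518821 419.77666935]
 [829.09977794 125.75063774]]
```

View pics/w1.png

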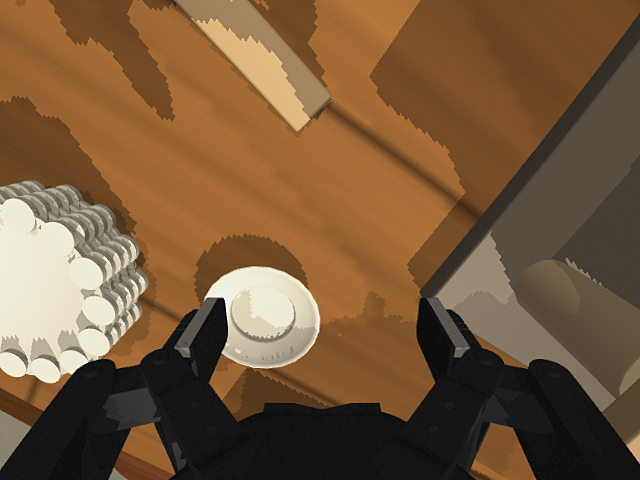

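The wrist view shows the short prop at right, around (575,310), with its top end cut off at the image edge near (630,380). I'll turn and rise slightly to bring the mouth into view.

servo_tool(steps=[-1, 0.007, -0.002, -0.034, 0, -1, 0, 0, 0, -4, -1, 0, 0, 0, 0, -1, 0, 0, 0, 0, -1, 0, 0, 0, 0])

```text
time: 4.25
tool_pos: [0.671, -0.0217, 0.1271]
ee_rot: [-0.327, 0.945, 0.0, -0.0]
force: [0.1, -0.2, 0.1]
opening: 0.0855
finger_force: 0.0
```

```bash
python3 -c "
from h import *
s=grab('wrist','w2');togo([.673,-.022,.13])
print(w2px(s,[[.609,.088,.12],[.609,.096,.11],[.644,.088,.12],[.5,.086,.12]]))
cv2.imwrite('pics/c3.png',cv2.resize(s['frame'][230:430,480:640],None,fx=3,fy=3,interpolation=cv2.INTER_CUBIC))"
```

```text
t 4.3 pos [ 0.671  -0.0216  0.1268] phi 38.18 tilt [-0.0011  0.0001] togo [-0.0014 -0.0015 -0.0032] F [ 0.2 -0.1 -0.3] open 0.0854
[[579.62875988 346.20835281]
 [575.00744283 341.87604388]
 [524.69616387 393.24357227]
 [756.22794173 167.65645582]]
```

View pics/c3.png

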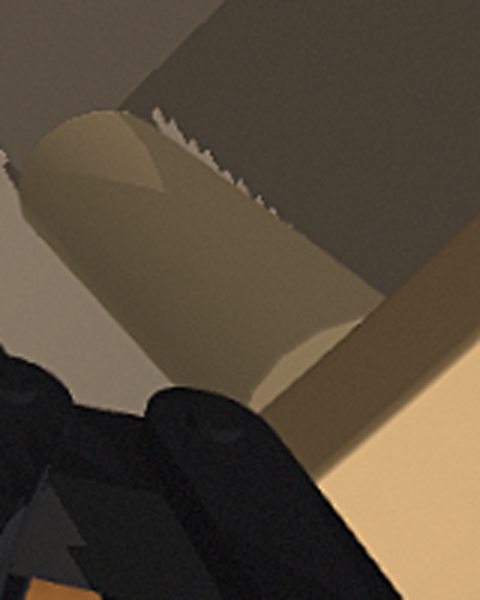

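The crop shows the prop's flat top peeking out below the shelf. Its front arc runs through about (250,400), (275,365), (300,345), (330,330) and (360,320). The shelf's lower edge runs (260,412) to (480,212) and its upper edge (318,480) to (480,340), all in crop pixels.

```bash
python3 - <<'E'
from h import *
from scipy.optimize import least_squares
s=load('w2'); F=lambda p:np.array(p,float)/3+[480,230]
lo=px2w(s,F([(260,412),(370,312),(480,212)]),.12);up=px2w(s,F([(318,480),(400,409),(480,340)]),.135)
print('lower edge',lo.round(4),'upper',up.round(4))
arc=F([(250,400),(275,366),(300,346),(330,330),(360,320)])
bot=F([(22,185),(40,145),(70,120),(110,110)])
d=lo[2]-lo[0];d/=np.linalg.norm(d);
if d[0]<0:d=-d
n=np.array([-d[1],d[0],0])
# a: along-edge pos, z top, e: inward distance
def ray(px,z):return px2w(s,px,z)
def res(p,e=None):
    c=lo[0]+d*p[0]+n*(p[2] if e is None else e)
    r1=np.linalg.norm((ray(arc,p[1])-c)[:,:2],axis=1)-.02
    r2=np.linalg.norm((ray(bot,.02)-c)[:,:2],axis=1)-.02
    return np.r_[r1,r2] if e is None else r1
for e in(None,.028,.026,.030):
    f=least_squares(res,[0,.105,.028],args=(e,)) if e is None else least_squares(res,[0,.105],args=(e,))
    c=lo[0]+d*f.x[0]+n*(f.x[2] if e is None else e)
    print(e,f.x.round(4),'gap mm',(.12-f.x[1])*1e3,'axis',c.round(4),'rms',np.sqrt(np.mean(f.fun**2)).round(5))
print('yaw edge lo/up',np.degrees(np.arctan2(d[1],d[0])),np.degrees(np.arctan2(*(up[0]-up[2])[[1,0]])))
t=load('t0');print(togo([.6,0,.1]))
E
```

```text
lower edge [[0.6207 0.093  0.12  ]
 [0.5974 0.0923 0.12  ]
 [0.5752 0.0922 0.12  ]] upper [[0.6215 0.0924 0.135 ]
 [0.6057 0.0921 0.135 ]
 [0.5909 0.0921 0.135 ]]
None [-0.0086  0.1085  0.0289] gap mm 11.543161676569408 axis [0.6117 0.1217 0.12  ] rms 0.00022
0.028 [-0.0081  0.1091] gap mm 10.861889580154923 axis [0.6122 0.1208 0.12  ] rms 7e-05
0.026 [-0.0081  0.1108] gap mm 9.226570986792193 axis [0.6121 0.1188 0.12  ] rms 6e-05
0.03 [-0.008   0.1075] gap mm 12.497548999053365 axis [0.6122 0.1228 0.12  ] rms 8e-05
yaw edge lo/up 0.9647434518194423 0.5748875783747224
t 4.3 pos [ 0.671  -0.0216  0.1268] phi 38.18 tilt [-0.0011  0.0001] togo [0.0424 0.0609 0.0269] F [ 0.2 -0.1 -0.3] open 0.0854
[0.04240347 0.06087626 0.02691013]
```

The gap is about 10.9 mm, against 10–10.5 mm needed for strip a and 13–13.5 mm for b, so I want the thinnest strip, a. Next I'll tell the two thin strips apart with the wrist camera.

servo_tool(steps=[-1, 0.033, -0.018, 0, 0, -1, 0.033, -0.018, 0, 0, -1, 0.033, -0.018, 0, 0, -1, 0.033, -0.017, 0, 0, -1, 0, 0, 0, -8.5])

```text
time: 4.8
tool_pos: [0.6106, -0.1595, 0.1266]
ee_rot: [-0.391, 0.921, -0.004, -0.004]
force: [-0.2, 0.6, 0.3]
opening: 0.0854
finger_force: 0.0
```

servo_tool(steps=[-1, 0, 0, 0, -8.5, -1, 0, 0, 0, -8.5, -1, 0, 0, 0, -8.5, -1, 0, 0, 0, -8.5, -1, 0, 0, 0, -8.5])

```text
time: 5.3
tool_pos: [0.6064, -0.0261, 0.0898]
ee_rot: [-0.612, 0.78, -0.109, -0.077]
force: [0.3, 0.1, 0.2]
opening: 0.0856
finger_force: 0.0
```

```bash
python3 -c "
from h import *
s=grab('wrist','w3');togo([.61,-.16,.13])"
```

```text
t 5.35 pos [ 0.6022 -0.0217  0.0868] phi 76.11 tilt [ 0.0073 -0.2621] togo [ 0.139  -0.0413 -0.0054] F [-2.8  3.6 -3.7] open 0.0855
```

View pics/w3.png

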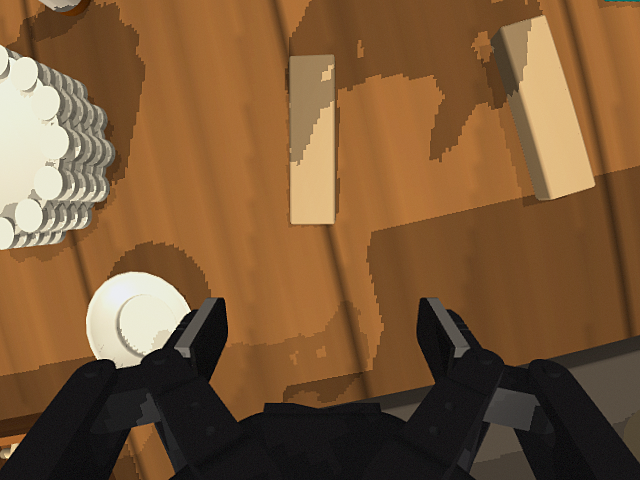

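The tool drifted and tilted, probably because of a joint limit. I'll check the joints.

```bash
python3 -c "
from h import *
o=observe();print(np.round(o['q'],3),np.round(o['qd'],2));togo([.61,-.16,.13])"
```

```text
[ 0.046  0.524  1.657 -0.319  0.989 -2.682] [-0.05 -0.    0.    0.08  0.07 -0.  ]
t 5.35 pos [ 0.6022 -0.0217  0.0868] phi 76.11 tilt [ 0.0073 -0.2621] togo [ 0.139  -0.0413 -0.0054] F [-2.8  3.6 -3.7] open 0.0855
```

Joint 6 is at its limit (-2.68), so I have to use the opposite heading, phi = -90, which is the same grasp. Turning back first, to see whether the tilt recovers.

servo_tool(steps=[-1, 0, 0, 0, 8, -1, 0, 0, 0, 8, -1, 0, 0, 0, 8, -1, 0, 0, 0, 8, -1, 0, 0, 0, 0])

```text
time: 5.85
tool_pos: [0.6054, -0.0274, 0.0897]
ee_rot: [-0.371, 0.919, -0.124, -0.045]
force: [0.5, 1.0, 0.6]
opening: 0.0855
finger_force: 0.0
```

```bash
python3 -c "
from h import *
o=observe();print(np.round(o['q'],3));togo([.61,-.16,.13])"
```

```text
[ 0.036  0.522  1.651 -0.318  0.992 -2.123]
t 5.85 pos [ 0.6054 -0.0274  0.0897] phi 42.94 tilt [ 0.01   -0.2617] togo [ 0.0926 -0.1031 -0.0042] F [0.5 1.  0.6] open 0.0855
```

The tilt stays. I can undo it by turning against joint 6's other end stop, which is the mirror image of what happened. First I rise into free space, then turn.

```bash
python3 -c "
from h import *
togo([.56,.0,.30])"
```

```text
t 5.85 pos [ 0.6054 -0.0274  0.0897] phi 42.94 tilt [ 0.01   -0.2617] togo [ 0.051   0.0094 -0.2106] F [0.5 1.  0.6] open 0.0855
```

servo_tool(steps=[-1, 0.01, 0.002, -0.042, 0, -1, 0.01, 0.002, -0.042, 0, -1, 0.01, 0.002, -0.042, 0, -1, 0.01, 0.002, -0.042, 0, -1, 0.01, 0.002, -0.042, 0])

```text
time: 6.35
tool_pos: [0.5595, 0.0011, 0.301]
ee_rot: [-0.373, 0.918, -0.124, -0.045]
force: [0.8, 0.1, -0.2]
opening: 0.0852
finger_force: 0.0
```

servo_tool(steps=[-1, 0, 0, 0, 8.5, -1, 0, 0, 0, 8.5, -1, 0, 0, 0, 8.5, -1, 0, 0, 0, 8.5, -1, 0, 0, 0, 8.5])

```text
time: 6.85
tool_pos: [0.5601, 0.0009, 0.2993]
ee_rot: [-0.012, 0.991, -0.132, 0.004]
force: [-1.2, 0.4, -1.0]
opening: 0.0853
finger_force: 0.0
```

servo_tool(steps=[-1, 0, 0, 0, 8.5, -1, 0, 0, 0, 8.5, -1, 0, 0, 0, 8.5, -1, 0, 0, 0, 8.5, -1, 0, 0, 0, 8.5])

```text
time: 7.35
tool_pos: [0.5601, 0.0009, 0.2992]
ee_rot: [0.348, 0.928, -0.122, 0.051]
force: [-0.6, 0.3, -0.1]
opening: 0.0855
finger_force: 0.0
```

servo_tool(steps=[-1, 0, 0, 0, 8.5, -1, 0, 0, 0, 8.5, -1, 0, 0, 0, 8.5, -1, 0, 0, 0, 8.5, -1, 0, 0, 0, 8.5])

```text
time: 7.85
tool_pos: [0.5601, 0.0009, 0.2992]
ee_rot: [0.661, 0.739, -0.095, 0.092]
force: [-0.1, -0.1, 1.0]
opening: 0.0852
finger_force: 0.0
```

servo_tool(steps=[-1, 0, 0, 0, 8.5, -1, 0, 0, 0, 8.5, -1, 0, 0, 0, 8.5, -1, 0, 0, 0, 8.5, -1, 0, 0, 0, 8.5])

```text
time: 8.35
tool_pos: [0.5601, 0.0009, 0.2992]
ee_rot: [0.884, 0.449, -0.055, 0.12]
force: [-0.2, 0.6, 0.9]
opening: 0.0852
finger_force: 0.0
```

servo_tool(steps=[-1, 0, 0, 0, 8.5, -1, 0, 0, 0, 8.5, -1, 0, 0, 0, 8.5, -1, 0, 0, 0, 8.5, -1, 0, 0, 0, 8.5])

```text
time: 8.85
tool_pos: [0.5601, 0.0008, 0.2992]
ee_rot: [0.986, 0.098, -0.008, 0.132]
force: [-0.2, 0.2, 0.1]
opening: 0.0854
finger_force: 0.0
```

servo_tool(steps=[-1, 0, 0, 0, 8.5, -1, 0, 0, 0, 8.5, -1, 0, 0, 0, 8.5, -1, 0, 0, 0, 8.5, -1, 0, 0, 0, 8.5])

```text
time: 9.35
tool_pos: [0.5601, 0.0009, 0.2992]
ee_rot: [0.955, -0.266, 0.04, 0.126]
force: [-0.0, 0.8, -0.4]
opening: 0.0854
finger_force: 0.0
```

```bash
python3 -c "
from h import *
o=observe();print(np.round(o['q'],3));togo([.56,.0,.30])"
```

```text
[ 0.089  0.268  1.476 -0.268  1.417  2.248]
t 9.35 pos [0.5601 0.0009 0.2992] phi 149.77 tilt [ 0.0101 -0.2617] togo [ 0.0005  0.0009 -0.0005] F [-0.   0.8 -0.4] open 0.0854
```

servo_tool(steps=[-1, 0, 0, 0, 8.5, -1, 0, 0, 0, 8.5, -1, 0, 0, 0, 8.5, -1, 0, 0, 0, 8.5, -1, 0, 0, 0, 8.5])

```text
time: 9.85
tool_pos: [0.5628, -0.0672, 0.3175]
ee_rot: [0.83, -0.55, 0.054, 0.071]
force: [1.4, 0.9, 0.7]
opening: 0.0853
finger_force: 0.0
```

```bash
python3 -c "
from h import *
o=observe();print(np.round(o['q'],3));togo([.56,.0,.30])"
```

```text
[-0.085  0.245  1.446 -0.178  1.426  2.679]
t 9.85 pos [ 0.5628 -0.0672  0.3175] phi 113.23 tilt [ 0.0116 -0.1769] togo [-0.0649 -0.0243  0.0053] F [1.4 0.9 0.7] open 0.0853
```

servo_tool(steps=[-1, 0, 0, 0, 8.5, -1, 0, 0, 0, 8.5, -1, 0, 0, 0, 8.5, -1, 0, 0, 0, 0, -1, 0, 0, 0, 0])

```text
time: 10.35
tool_pos: [0.5375, -0.169, 0.3291]
ee_rot: [0.745, -0.666, 0.036, 0.008]
force: [0.5, -0.4, 1.0]
opening: 0.0857
finger_force: 0.0
```

```bash
python3 -c "
from h import *
o=observe();print(np.round(o['q'],3));togo([.56,.0,.30])"
```

```text
[-0.355  0.213  1.45  -0.041  1.418  2.681]
t 10.35 pos [ 0.5375 -0.169   0.3291] phi 96.32 tilt [ 0.0434 -0.0592] togo [-0.167  -0.0403  0.02  ] F [ 0.5 -0.4  1. ] open 0.0857
```

servo_tool(steps=[-1, 0, 0, 0, 8.3, -1, 0, 0, 0, 0, -1, 0, 0, 0, 0, -1, 0, 0, 0, -8.5, -1, 0, 0, 0, -8.5])

```text
time: 10.85
tool_pos: [0.5245, -0.1962, 0.3289]
ee_rot: [0.812, -0.583, 0.032, -0.009]
force: [1.0, -0.2, -0.2]
opening: 0.0851
finger_force: 0.0
```

```bash
cat >> h.py <<'E'
def st():
    o,T=axes();a=o['q'][0];z=T[:2,2];print('q',np.round(o['q'],3),'radial tilt',round(z@[np.cos(a),np.sin(a)],4),'lateral',round(z@[-np.sin(a),np.cos(a)],4));return o,T
E
python3 -c "
from h import *
o,T=st();a=o['q'][0]
p=o['tool_pos'];r=np.hypot(p[0],p[1]);togo([.40*p[0]/r,.40*p[1]/r,p[2]])"
```

```text
q [-0.437  0.204  1.462  0.006  1.411  2.379] radial tilt 0.0658 lateral 0.0059
t 10.85 pos [ 0.5245 -0.1962  0.3289] phi 108.53 tilt [ 0.0622 -0.0225] togo [-0.1007  0.1239 -0.0106] F [ 1.  -0.2 -0.2] open 0.0851
```

servo_tool(steps=[-1, -0.025, 0.031, -0.003, 0, -1, -0.025, 0.031, -0.003, 0, -1, -0.025, 0.031, -0.003, 0, -1, -0.025, 0.031, -0.003, 0, -1, 0, 0, 0, 0])

```text
time: 11.35
tool_pos: [0.37, -0.1373, 0.33]
ee_rot: [0.81, -0.586, 0.03, -0.009]
force: [0.8, -0.2, -0.2]
opening: 0.085
finger_force: 0.0
```

```bash
python3 -c "
from h import *
o,T=st()
p=o['tool_pos'];r=np.hypot(p[0],p[1]);togo([.30*p[0]/r,.30*p[1]/r,p[2]])"
```

```text
q [-0.469 -0.046  1.74   0.008  1.385  2.352] radial tilt 0.0622 lateral 0.0079
t 11.35 pos [ 0.37   -0.1373  0.33  ] phi 108.21 tilt [ 0.0591 -0.0211] togo [-0.059   0.0738 -0.0059] F [ 0.8 -0.2 -0.2] open 0.085
```

servo_tool(steps=[-1, 0, 0, 0.05, 0, -1, 0, 0, 0.05, 0, -1, 0, 0, 0.05, 0, -1, 0, 0, 0.05, 0, -1, -0.013, 0.016, 0, 0])

```text
time: 11.85
tool_pos: [0.368, -0.137, 0.1229]
ee_rot: [0.81, -0.586, 0.026, -0.008]
force: [-1.1, 0.1, 0.3]
opening: 0.0855
finger_force: 0.0
```

```bash
python3 -c "
from h import *
o,T=st()
p=o['tool_pos'];r=np.hypot(p[0],p[1]);togo([.30*p[0]/r,.30*p[1]/r,p[2]])"
```

```text
q [-0.471  0.197  2.084  0.011  0.806  2.345] radial tilt 0.054 lateral 0.008
t 11.85 pos [ 0.368  -0.137   0.1229] phi 108.18 tilt [ 0.0517 -0.0173] togo [-0.0578  0.0723 -0.0051] F [-1.1  0.1  0.3] open 0.0855
```

servo_tool(steps=[-1, -0.02, 0.025, 0, 0, -1, -0.02, 0.025, 0, 0, -1, -0.013, 0.016, 0, 0, -1, 0, 0, 0, 0, -1, 0, 0, 0, 0])

```text
time: 12.35
tool_pos: [0.2906, -0.1086, 0.1243]
ee_rot: [0.809, -0.586, 0.033, -0.009]
force: [0.1, 0.1, 0.6]
opening: 0.0855
finger_force: 0.0
```

```bash
python3 -c "
from h import *
o,T=st()
p=o['tool_pos'];r=np.hypot(p[0],p[1]);togo([.30*p[0]/r,.30*p[1]/r,p[2]])"
```

```text
q [-0.506  0.081  2.239  0.015  0.752  2.309] radial tilt 0.0683 lateral 0.0101
t 12.35 pos [ 0.2906 -0.1086  0.1243] phi 108.07 tilt [ 0.0647 -0.0242] togo [-0.0064  0.0079 -0.0007] F [0.1 0.1 0.6] open 0.0855
```

servo_tool(steps=[-1, 0, 0, 0.04, 0, -1, -0.012, 0.015, 0, 0, -1, -0.012, 0.015, 0, 0, -1, 0, 0, 0, 0, -1, 0, 0, 0, 0])

```text
time: 12.85
tool_pos: [0.2683, -0.1009, 0.0937]
ee_rot: [0.809, -0.587, 0.028, -0.008]
force: [0.4, -1.4, -0.2]
opening: 0.0854
finger_force: 0.0
```

```bash
python3 -c "
from h import *
o,T=st()
p=o['tool_pos'];r=np.hypot(p[0],p[1]);togo([.20*p[0]/r,.20*p[1]/r,p[2]])"
```

```text
q [-0.518  0.128  2.325  0.015  0.631  2.297] radial tilt 0.0576 lateral 0.0088
t 12.85 pos [ 0.2683 -0.1009  0.0937] phi 107.98 tilt [ 0.0544 -0.0209] togo [-0.054   0.0675 -0.005 ] F [ 0.4 -1.4 -0.2] open 0.0854
```

servo_tool(steps=[-1, -0.006, 0.008, 0.03, 0, -1, -0.006, 0.008, 0.03, 0, -1, -0.006, 0.008, 0.03, 0, -1, 0, 0, 0, 0, -1, 0, 0, 0, 0])

```text
time: 13.35
tool_pos: [0.2894, -0.1098, 0.039]
ee_rot: [0.809, -0.588, 0.002, -0.001]
force: [-0.4, 0.3, -0.5]
opening: 0.0852
finger_force: 0.0
```

```bash
python3 -c "
from h import *
o,T=st()
p=o['tool_pos'];r=np.hypot(p[0],p[1]);togo([.20*p[0]/r,.20*p[1]/r,p[2]])"
```

```text
q [-5.000e-01  3.180e-01  2.326e+00  2.000e-03  4.930e-01  2.325e+00] radial tilt 0.0046 lateral 0.0008
t 13.35 pos [ 0.2894 -0.1098  0.039 ] phi 108.02 tilt [ 0.0044 -0.0015] togo [-0.0686  0.0854 -0.0005] F [-0.4  0.3 -0.5] open 0.0852
```

Tilt is now removed (0.3°). I travel out over the strips and turn to phi = -90.

servo_tool(steps=[-1, 0, 0, -0.046, 0, -1, 0, 0, -0.046, 0, -1, 0.027, -0.033, 0, 0, -1, 0.027, -0.033, 0, 0, -1, 0.027, -0.033, 0, 0])

```text
time: 13.85
tool_pos: [0.4089, -0.1563, 0.1345]
ee_rot: [0.809, -0.588, 0.005, -0.001]
force: [0.0, -1.2, -0.4]
opening: 0.0855
finger_force: 0.0
```

servo_tool(steps=[-1, 0.027, -0.033, 0, 0, -1, 0.027, -0.033, 0, 0, -1, 0.027, -0.033, 0, 0, -1, 0.027, -0.033, 0, 0, -1, 0.024, -0.036, 0, 0])

```text
time: 14.35
tool_pos: [0.6089, -0.2301, 0.1342]
ee_rot: [0.809, -0.588, 0.003, -0.001]
force: [0.8, -0.2, 0.5]
opening: 0.0852
finger_force: 0.0
```

servo_tool(steps=[-1, 0, 0, 0, -8.5, -1, 0, 0, 0, -8.5, -1, 0, 0, 0, -8.5, -1, 0, 0, 0, -8.5, -1, 0, 0, 0, -8.5])

```text
time: 14.85
tool_pos: [0.6075, -0.2292, 0.1341]
ee_rot: [0.968, -0.252, 0.003, 0.0]
force: [-0.6, 0.3, 0.3]
opening: 0.0854
finger_force: 0.0
```

servo_tool(steps=[-1, 0, 0, 0, -8.5, -1, 0, 0, 0, -8.5, -1, 0, 0, 0, -8.5, -1, 0, 0, 0, -8.5, -1, 0, 0, 0, -8.5])

```text
time: 15.35
tool_pos: [0.6075, -0.2292, 0.1342]
ee_rot: [0.993, 0.116, 0.002, 0.001]
force: [0.2, 0.9, 0.6]
opening: 0.0852
finger_force: 0.0
```

servo_tool(steps=[-1, 0, 0, 0, -8.5, -1, 0, 0, 0, -8.5, -1, 0, 0, 0, -8.5, -1, 0, 0, 0, -8.5, -1, 0, 0, 0, -8.5])

```text
time: 15.85
tool_pos: [0.6075, -0.2292, 0.1342]
ee_rot: [0.884, 0.468, 0.002, 0.002]
force: [0.7, 0.0, -0.4]
opening: 0.0857
finger_force: 0.0
```

servo_tool(steps=[-1, 0, 0, 0, -8.5, -1, 0, 0, 0, -8.5, -1, 0, 0, 0, -8.5, -1, 0, 0, 0, -8.5, -1, 0, 0, 0, 0])

```text
time: 16.35
tool_pos: [0.6076, -0.2292, 0.134]
ee_rot: [0.71, 0.704, 0.001, 0.002]
force: [-0.4, 0.1, 0.8]
opening: 0.0854
finger_force: 0.0
```

```bash
python3 -c "
from h import *
st();togo([.61,-.231,.13]);grab('wrist','w4')"
```

```text
q [-4.260e-01  5.070e-01  1.497e+00  1.000e-03  1.132e+00 -4.180e-01] radial tilt 0.0054 lateral 0.0006
t 16.35 pos [ 0.6076 -0.2292  0.134 ] phi -90.47 tilt [ 0.0052 -0.0017] togo [-0.0017  0.0023  0.004 ] F [-0.4  0.1  0.8] open 0.0854
```

View pics/w4.png

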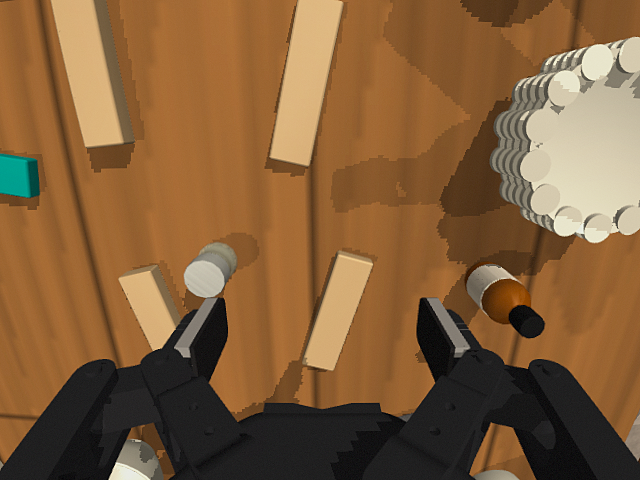

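The wrist view shows one thin strip, S3, at (338,310) between the fingers, and S4 at (305,85) at the top; the pot is at (210,270) and the bottle at (500,300). I'll measure their thickness from intensity profiles across the visible side faces.

```bash
python3 - <<'E'
from h import *
from scipy.ndimage import map_coordinates
def prof(s,P0,along,wide,n,L):
    g=cv2.cvtColor(s['frame'],cv2.COLOR_BGR2GRAY).astype(float)
    t=np.arange(-L,L+.01,.5);w=np.linspace(-wide,wide,n)
    P=np.array(P0)[None,None]+t[:,None,None]*np.array(along)+w[None,:,None]*np.array([-along[1],along[0]])
    return t,map_coordinates(g,[P[...,1],P[...,0]],order=1).mean(1)
s=load('w4')
def end(c1,c2,inner,L=12):
    c1,c2,i=map(lambda v:np.array(v,float),(c1,c2,inner));m=(c1+c2)/2;e=(c2-c1)/np.linalg.norm(c2-c1)
    a=np.array([-e[1],e[0]]);a*=np.sign(a@(m-i));return m,a,np.linalg.norm(c2-c1)/2*.7
for nm,c in (('S3 end',((342,251),(372,261),(338,310))),('S4 end',((270,160),(310,166),(305,80)))):
    m,a,w=end(*c);t,p=prof(s,m,a,w,21,12);print(nm,m,a.round(2),dict(zip(t[::1],p.round().astype(int))))
# scene: long front faces, world profile along +x across strip
s=load('s0');g=cv2.cvtColor(s['frame'],cv2.COLOR_BGR2GRAY).astype(float)
for nm,(a,b) in {'S1':((262,262),(302,254)),'S2':((345,253),(386,251)),'S3':((259,301),(306,309)),'S4':((338,293),(385,300))}.items():
    a,b=np.array(a,float),np.array(b,float);m=(a+b)/2;e=(b-a)/np.linalg.norm(b-a);n=np.array([-e[1],e[0]])
    t,p=prof(s,m,n,0,1,16)
    w=np.linspace(-16,16,33);P=m+t[:,None,None]*n+w[None,:,None]*e
    q=map_coordinates(g,[P[...,1],P[...,0]],order=1).mean(1);print(nm,q.round().astype(int))
E
```

```text
S3 end [357. 256.] [ 0.32 -0.95] {np.float64(-12.0): np.int64(179), np.float64(-11.5): np.int64(179), np.float64(-11.0): np.int64(179), np.float64(-10.5): np.int64(179), np.float64(-10.0): np.int64(179), np.float64(-9.5): np.int64(179), np.float64(-9.0): np.int64(179), np.float64(-8.5): np.int64(179), np.float64(-8.0): np.int64(179), np.float64(-7.5): np.int64(179), np.float64(-7.0): np.int64(179), np.float64(-6.5): np.int64(179), np.float64(-6.0): np.int64(180), np.float64(-5.5): np.int64(183), np.float64(-5.0): np.int64(189), np.float64(-4.5): np.int64(196), np.float64(-4.0): np.int64(200), np.float64(-3.5): np.int64(196), np.float64(-3.0): np.int64(182), np.float64(-2.5): np.int64(165), np.float64(-2.0): np.int64(150), np.float64(-1.5): np.int64(142), np.float64(-1.0): np.int64(139), np.float64(-0.5): np.int64(138), np.float64(0.0): np.int64(136), np.float64(0.5): np.int64(129), np.float64(1.0): np.int64(118), np.float64(1.5): np.int64(108), np.float64(2.0): np.int64(99), np.float64(2.5): np.int64(95), np.float64(3.0): np.int64(94), np.float64(3.5): np.int64(95), np.float64(4.0): 
[... 2513 characters left out ...]
1 211 210 206 199 188 176 165 158 154 153 150
 144 136 126 118 115 114 117 121 125 127 129 129 129 130 131 132 133 134
 135 137 138 138 138 138 138 138 138 137 137]
S3 [139 139 138 138 138 137 136 135 134 136 143 154 169 185 198 207 211 213
 214 214 214 214 214 214 214 215 215 215 215 214 211 204 194 180 163 147
 132 122 115 112 111 113 116 120 123 125 126 127 127 127 127 127 126 125
 125 124 123 122 121 120 118 117 116 115 114]
S4 [135 133 132 130 130 129 128 129 128 128 128 128 132 139 151 168 184 197
 205 209 210 210 210 210 211 211 211 211 211 211 212 212 210 207 198 185
 166 146 130 119 114 116 120 124 127 129 129 128 128 128 127 126 125 124
 124 123 123 123 124 126 128 130 131 133 133]
```

```bash
python3 - <<'E'
from h import *
s=load('w4');e=np.array([357.,256])+np.array([.32,-.95])*1.2
g=px2w(s,[e],0.)[0];print('S3 end at bench',g.round(4))
a=np.array([.32,-.95])
for h in(9,12,15):
    print(h,'face px',-(w2px(s,[g+[0,0,h/1e3]])-w2px(s,[g]))[0]@a)
s2=load('w3')
e=px2w(s2,[(290,56),(335,56),(334,223),(291,223)],.009);print('S4 corners from w3',e.round(4),np.linalg.norm(e[1]-e[2]))
c=px2w(s,[(270,160),(310,166),(343,2)],.009);print('S4 from w4',c.round(4))
for h in(.009,.012):
    g=px2w(s,[(342,251),(372,261),(335.5,370),(303.5,363)],h);print('S3 size',np.linalg.norm(g[0]-g[3]),np.linalg.norm(g[0]-g[1]))
s0=load('s0')
for nm,c in(('S3',(.622,-.302)),('S4',(.60,-.122)),('S1',(.47,-.314)),('S2',(.453,-.108))):
    p=w2px(s0,[[c[0]+.015,c[1],z] for z in (0,.009,.012,.015,.018)]);print(nm,(p[0,1]-p[1:,1]).round(2))
E
```

```text
S3 end at bench [ 0.6375 -0.2494  0.    ]
9 face px 3.6524858039979278
12 face px 4.922424967291352
15 face px 6.219996986454182
S4 corners from w3 [[ 0.5984 -0.1757  0.009 ]
 [ 0.5703 -0.168   0.009 ]
 [ 0.5952 -0.0639  0.009 ]
 [ 0.6228 -0.0703  0.009 ]] 0.1070683064633766
S4 from w4 [[ 0.5715 -0.1715  0.009 ]
 [ 0.6003 -0.1761  0.009 ]
 [ 0.6233 -0.0708  0.009 ]]
S3 size 0.11234930343802622 0.02556280669552611
S3 size 0.11097640889868517 0.025250432371444333
S3 [2.53 3.38 4.24 5.1 ]
S4 [2.53 3.39 4.24 5.1 ]
S1 [2.56 3.42 4.28 5.15]
S2 [2.55 3.41 4.27 5.13]
```

S4's front face is the thinner one in the scene image (3 px fall against 4, 6 and 7), and S3's face fits 12 mm. So strip a is S4. Now I'll work out the grasp.

```bash
python3 - <<'E'
from h import *
import plant
print(plant.tip_extent if not callable(plant.tip_extent) else plant.tip_extent())
s=load('w4');print('pot',px2w(s,[(205,278)],.04).round(3))
togo([.5888,-.161,.10])
E
```

```text
0.022
pot [[ 0.525 -0.25   0.04 ]]
t 16.4 pos [ 0.6078 -0.2293  0.1337] phi -90.67 tilt [ 0.0052 -0.0017] togo [ 0.0681 -0.0199  0.0335] F [ 0.1 -0.7  0.2] open 0.0854
```

servo_tool(steps=[0, 0.034, -0.01, 0.017, 0, 0, 0.034, -0.01, 0.017, 0, 0, 0, 0, 0, 8, 0, 0, 0, 0, 3.7, 0, 0, 0, 0, 0])

```text
time: 16.9
tool_pos: [0.5888, -0.1609, 0.0985]
ee_rot: [0.779, 0.627, 0.001, 0.002]
force: [-0.5, -0.3, -0.0]
opening: 0.0426
finger_force: 0.0
```

servo_tool(steps=[0, 0, 0, 0.03, 0, 0, 0, 0, 0, 0, 0, 0, 0, 0, 0, 0, 0, 0, 0, 0, 0, 0, 0, 0, 0])

```text
time: 17.4
tool_pos: [0.5899, -0.1619, 0.0689]
ee_rot: [0.778, 0.628, 0.002, 0.003]
force: [-0.8, -0.7, 0.1]
opening: 0.0424
finger_force: 0.0
```

```bash
python3 - <<'E'
from h import *
st();togo([.5888,-.161,.024])
s=grab('wrist','w5')
print(w2px(s,[[.5715,-.1715,.009],[.6003,-.1761,.009],[.6233,-.0708,.009],[.5952,-.0639,.009]]).round(1))
o,T=axes();print('tips px',w2px(s,[o['tool_pos']+T@[0,sy*.02,.02] for sy in(-1,1)]).round(1))
E
```

```text
q [-0.337  0.537  1.648  0.     0.95  -0.124] radial tilt 0.006 lateral 0.0001
t 17.4 pos [ 0.5899 -0.1619  0.0689] phi -102.21 tilt [ 0.0057 -0.0019] togo [ 0.0006 -0.0016  0.0449] F [-0.8 -0.7  0.1] open 0.0424
[[295.  290.9]
 [343.4 288.4]
 [348.   96.2]
 [290.6  94.5]]
tips px [[280.2 305.4]
 [363.8 305.4]]
```

View pics/w5.png

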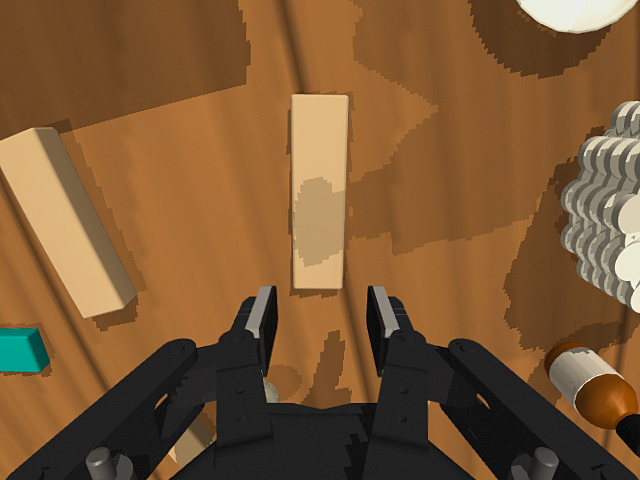

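The strip lies centred between the fingers, with corners at (291,95), (348,96), (342,290) and (294,289), as predicted. Descend and grip.

servo_tool(steps=[0, 0, -0.001, 0.02, 0, 0, 0, 0, 0.0145, 0, 0, 0, 0, 0.01, 0, 0, 0, 0, 0, 0, 0, 0, 0, 0, 0])

```text
time: 17.95
tool_pos: [0.5887, -0.1614, 0.0236]
ee_rot: [0.778, 0.628, 0.001, 0.002]
force: [0.9, -0.4, 0.0]
opening: 0.0426
finger_force: 0.0
```

servo_tool(steps=[1, 0, 0, 0, 0, 1, 0, 0, 0, 0, 1, 0, 0, 0, 0, 1, 0, 0, 0, 0, 1, 0, 0, 0, 0], grip_force=40)

```text
time: 18.45
tool_pos: [0.5892, -0.1616, 0.0243]
ee_rot: [0.778, 0.628, 0.002, 0.003]
force: [-0.4, -0.5, 5.8]
opening: 0.0285
finger_force: 40.1
```

```bash
python3 - <<'E'
from h import *
o,T=st();togo([.5888,-.161,.024]);print(o['finger_force'],o['tool_pos'])
E
```

```text
q [-0.337  0.595  1.685  0.     0.856 -0.124] radial tilt 0.0061 lateral 0.0001
t 18.45 pos [ 0.5892 -0.1616  0.0243] phi -102.19 tilt [ 0.0058 -0.0019] togo [ 0.0005 -0.0005  0.0003] F [-0.4 -0.5  5.8] open 0.0285
40.086379051208496 [ 0.5892143  -0.16160743  0.02428425]
```

Gripped. Lift 110 mm, turn to the shelf's heading, then check.

servo_tool(steps=[1, 0, 0, -0.01, 0, 1, 0, 0, -0.03, 0, 1, 0, 0, -0.035, 0, 1, 0, 0, -0.035, 0, 1, 0, 0, 0, -6.5])

```text
time: 18.95
tool_pos: [0.5911, -0.1622, 0.1389]
ee_rot: [0.741, 0.672, 0.003, 0.006]
force: [0.7, 0.3, -0.7]
opening: 0.0287
finger_force: 39.7
```

servo_tool(steps=[1, 0, 0, 0, -6.5, 1, 0, 0, 0, 0, 1, 0, 0, 0, 0, 1, 0, 0, 0, 0, 1, 0, 0, 0, 0])

```text
time: 19.45
tool_pos: [0.5877, -0.1611, 0.1329]
ee_rot: [0.703, 0.712, 0.001, 0.001]
force: [0.2, 0.3, -1.4]
opening: 0.0286
finger_force: 39.7
```

```bash
python3 - <<'E'
from h import *
st();d=togo([.6128,-.03,.1346])
s=grab('wrist','w6')
# predicted strip far-end top corners if level
o,T=axes();tip=o['tool_pos']
for z in(.0243-.009,.0243-.012): print(w2px(s,[tip+T@[x,y,z] for x,y in((-.0132,-.015),(-.0132,.015),(.0968,.015),(.0968,-.015))]).round(1).tolist())
g=cv2.cvtColor(s['frame'],cv2.COLOR_BGR2GRAY);print('col320',g[20:140:3,320].tolist());print('row150',g[150,270:375:3].tolist())
E
```

```text
q [-0.337  0.461  1.589  0.     1.088 -0.35 ] radial tilt 0.0032 lateral 0.0001
t 19.45 pos [ 0.5877 -0.1611  0.1329] phi -89.26 tilt [ 0.003  -0.0009] togo [ 0.1308  0.0268 -0.0018] F [ 0.2  0.3 -1.4] open 0.0286
[[290.2, 334.9], [352.9, 334.9], [361.3, 85.0], [281.7, 85.0]]
[[289.6, 338.7], [353.5, 338.7], [362.2, 84.1], [280.7, 84.1]]
col320 [113, 112, 112, 114, 111, 112, 112, 110, 111, 111, 112, 114, 111, 111, 110, 112, 111, 110, 109, 111, 111, 106, 178, 160, 163, 162, 186, 186, 184, 186, 185, 184, 185, 183, 184, 184, 185, 185, 184, 186]
row150 [121, 119, 116, 113, 111, 117, 182, 184, 183, 184, 184, 183, 184, 186, 183, 185, 184, 183, 184, 183, 183, 183, 184, 184, 184, 183, 182, 183, 186, 167, 116, 112, 110, 112, 93]
```

servo_tool(steps=[1, 0.043, 0.009, -0.001, 0, 1, 0.043, 0.009, -0.001, 0, 1, 0.043, 0.009, 0, 0, 1, 0, 0, 0, 0, 1, 0, 0, 0, 0])

```text
time: 20.0
tool_pos: [0.6132, -0.0308, 0.135]
ee_rot: [0.701, 0.713, 0.001, 0.002]
force: [-0.3, -0.1, -0.8]
opening: 0.0284
finger_force: 39.7
```

```bash
python3 - <<'E'
from h import *
st();togo([.6128,.0747,.1346])
s=grab('top','t1')
f=s['frame'];cv2.imwrite('pics/c4.png',cv2.resize(f[185:300,90:290],None,fx=4,fy=4,interpolation=cv2.INTER_CUBIC))
E
```

```text
q [-1.180e-01  4.640e-01  1.577e+00 -1.000e-03  1.097e+00 -1.340e-01] radial tilt 0.0035 lateral -0.0013
t 20.0 pos [ 0.6132 -0.0308  0.135 ] phi -89.06 tilt [ 0.0033 -0.0017] togo [0.1055 0.0014 0.0002] F [-0.3 -0.1 -0.8] open 0.0284
```

servo_tool(steps=[1, 0.015, 0, 0, 0, 1, 0.01, 0.001, 0, 0, 1, 0.005, 0, 0, 0, 1, 0.005, 0, 0, 0, 1, 0, 0, 0, 0])

```text
time: 20.55
tool_pos: [0.6136, 0.0037, 0.1352]
ee_rot: [0.702, 0.712, 0.001, 0.002]
force: [0.2, 0.6, -1.1]
opening: 0.0285
finger_force: 39.7
```

servo_tool(steps=[1, 0.004, 0, 0, 0, 1, 0.004, 0, 0, 0, 1, 0.004, 0, 0, 0, 1, 0, 0, 0, 0, 1, 0, 0, 0, 0])

```text
time: 21.05
tool_pos: [0.6135, 0.0153, 0.1351]
ee_rot: [0.702, 0.712, 0.001, 0.002]
force: [0.2, -1.2, -1.2]
opening: 0.0284
finger_force: 39.7
```

```bash
python3 - <<'E'
from h import *
st();togo([.6128,.0747,.1346])
E
```

```text
q [-4.300e-02  4.640e-01  1.578e+00 -1.000e-03  1.097e+00 -5.700e-02] radial tilt 0.0038 lateral -0.0012
t 21.05 pos [0.6135 0.0153 0.1351] phi -89.18 tilt [ 0.0038 -0.0013] togo [0.0594 0.0002 0.0004] F [ 0.2 -1.2 -1.2] open 0.0284
```

The end is past the prop's rim with no contact force. Lower it 0.5 mm and carry on.

servo_tool(steps=[1, 0.004, 0, 0.0005, 0, 1, 0.006, 0, 0, 0, 1, 0.006, 0, 0, 0, 1, 0.006, 0, 0, 0, 1, 0, 0, 0, 0])

```text
time: 21.55
tool_pos: [0.6131, 0.0383, 0.1346]
ee_rot: [0.702, 0.712, 0.001, 0.002]
force: [-0.3, 0.1, -0.4]
opening: 0.0286
finger_force: 39.7
```

servo_tool(steps=[1, 0.006, 0, 0, 0, 1, 0.006, 0, 0, 0, 1, 0.006, 0, 0, 0, 1, 0.006, 0, 0, 0, 1, 0, 0, 0, 0])

```text
time: 22.05
tool_pos: [0.6128, 0.0621, 0.1346]
ee_rot: [0.702, 0.712, 0.001, 0.002]
force: [-0.7, 0.3, -1.0]
opening: 0.0284
finger_force: 39.7
```

```bash
python3 - <<'E'
from h import *
st();togo([.6128,.0747,.1346])
E
```

```text
q [ 3.300e-02  4.670e-01  1.573e+00 -1.000e-03  1.098e+00  1.900e-02] radial tilt 0.0039 lateral -0.0011
t 22.05 pos [0.6128 0.0621 0.1346] phi -89.14 tilt [ 0.0039 -0.0009] togo [0.0126 0.0002 0.    ] F [-0.7  0.3 -1. ] open 0.0284
```

servo_tool(steps=[1, 0.006, 0, 0, 0, 1, 0.006, 0, 0, 0, 1, 0, 0, 0, 0, 1, 0, 0, 0.0005, 0, 1, 0, 0, 0, 0])

```text
time: 22.55
tool_pos: [0.6128, 0.0732, 0.1341]
ee_rot: [0.702, 0.712, 0.001, 0.002]
force: [-0.3, -0.2, 0.4]
opening: 0.0284
finger_force: 39.8
```

servo_tool(steps=[1, 0, 0, 0.0004, 0, 1, 0, 0, 0, 0, 1, 0, 0, 0, 0, 1, 0, 0, 0, 0, 1, 0, 0, 0, 0])

```text
time: 23.05
tool_pos: [0.6128, 0.0731, 0.1339]
ee_rot: [0.702, 0.712, 0.001, 0.002]
force: [-0.5, 0.5, 2.9]
opening: 0.0288
finger_force: 40.0
```

servo_tool(steps=[1, 0, 0, 0.0004, 0, 1, 0, 0, 0, 0, 1, 0, 0, 0, 0, 1, 0, 0, 0, 0, 1, 0, 0, 0, 0])

```text
time: 23.55
tool_pos: [0.6128, 0.0731, 0.1336]
ee_rot: [0.702, 0.712, 0.001, 0.002]
force: [-1.6, -0.4, 4.6]
opening: 0.0286
finger_force: 40.3
```

Contact came with the strip's underside at about 109.7 mm, a gap of about 10.3 mm, which confirms strip a. Release and back out.

servo_tool(steps=[1, 0, 0, -0.0004, 0, 0.3, 0, 0, 0, 0, 0, 0, 0, 0, 0, -0.1, 0, 0, 0, 0, -0.1, 0, 0, 0, 0])

```text
time: 24.05
tool_pos: [0.6125, 0.0731, 0.1332]
ee_rot: [0.702, 0.712, 0.001, 0.002]
force: [0.3, 0.5, -0.2]
opening: 0.0466
finger_force: 0.0
```

servo_tool(steps=[-0.1, -0.01, 0, 0, 0, -0.1, -0.02, 0, 0, 0, -0.1, -0.04, 0, 0, 0, -0.1, -0.04, 0, 0, 0, -0.1, 0, 0, 0, 0])

```text
time: 24.55
tool_pos: [0.6145, -0.0421, 0.1339]
ee_rot: [0.704, 0.711, 0.0, 0.003]
force: [-0.2, 1.0, 0.0]
opening: 0.047
finger_force: 0.0
```

servo_tool(steps=[-0.1, -0.03, 0, -0.03, 0, -0.1, -0.03, 0, -0.03, 0, -0.1, -0.03, 0, -0.03, 0, -0.1, 0, 0, 0, 0, -0.1, 0, 0, 0, 0])

```text
time: 25.05
tool_pos: [0.6153, -0.1274, 0.2246]
ee_rot: [0.703, 0.711, 0.002, 0.002]
force: [-0.7, -0.9, -0.5]
opening: 0.0472
finger_force: 0.0
```

```bash
python3 - <<'E'
from h import *
st();togo([.6128,-.1,.2])
s=grab('top','t2');a=cv2.resize(s['frame'][185:300,90:240],None,fx=4,fy=4,interpolation=cv2.INTER_CUBIC)
c=grab('scene','s2');b=cv2.resize(c['frame'][220:320,440:590],None,fx=4,fy=4,interpolation=cv2.INTER_CUBIC)
b=cv2.resize(b,(800*b.shape[1]//1200,b.shape[0]*2//3));a=cv2.resize(a,(a.shape[1]*2//3,a.shape[0]*2//3))
h=max(a.shape[0],b.shape[0]);p=lambda i:cv2.copyMakeBorder(i,0,h-i.shape[0],0,0,cv2.BORDER_CONSTANT)
cv2.imwrite('pics/c5.png',np.hstack([p(a),p(b)])[:, :800])
# where seat-centred strip's outer end should lie (top view and scene)
print('end in top',w2px(s,[[.598,.063,.119],[.628,.063,.119]]).round(1).tolist(),'scene',w2px(c,[[.598,.063,.119],[.628,.063,.119]]).round(1).tolist())
E
```

```text
q [-0.272  0.399  1.435  0.     1.301 -0.284] radial tilt 0.0056 lateral 0.0004
t 25.05 pos [ 0.6153 -0.1274  0.2246] phi -89.3 tilt [ 0.0055 -0.0012] togo [ 0.0274 -0.0023  0.0246] F [-0.7 -0.9 -0.5] open 0.0472
end in top [[216.0, 213.7], [216.4, 203.8]] scene [[452.2, 258.7], [455.4, 268.9]]
```

View pics/c5.png

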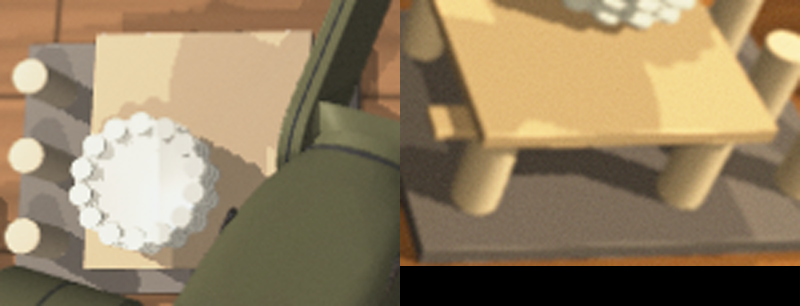

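The picture shows the strip end sticking out right of the shelf, at scene (452–455, 259–270), where predicted; the shelf is undisturbed. Handing in.

```bash
python3 -c "
from plant import sign_off
print(sign_off())"
```

```text
the job is handed in; nothing more can be done
None
```

Strip a (9 mm) fills the gap, which measured about 10.3 mm. It is slid in from the right and let go flat on the short prop, about 5 mm short of centre by my estimate, with no sign in the pictures or forces of the shelf or anything else being disturbed; the job is handed in, but no verdict came back.

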